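# Fill the cap carrier, draw it from the rinse pan and hold it tipped to drain

### The job

Put the two loose bottle caps that lie on the counter into the two empty pockets of the white cap carrier while it stands in its steel rinse pan, one cap in each, let go and fully down. Then take the carrier by its handle, draw it level and straight up out of the pan until it is clear, tip it to about 45 degrees as for draining the caps back into the pan, and finish while still holding it like that in the gripper, raised clear above the pan, all six caps in their pockets. Leave the other things on the counter where they are.

Things in the scene. Friction and masses are not known exactly. Their poses are not given: they have to be found in the camera images.
- cap_1_center (a point): First loose cap: black ribbed plastic screw cap, a cylinder 33.4 mm in diameter and 19 mm high, 12 g, lying flat on the counter open side up, to the right of the pan as seen from the robot. The point is its centre, 9.5 mm above its underside; z points up out of its open side.
- cap_2_center (a point): Second loose cap, the same as the first; which of the two lies nearer to the robot varies. Either may go into either empty pocket.
- carrier_grip (a point): Middle of the carrier's handle: black flat-sided bar 90 mm long (y), 13 mm thick (x), 18 mm high (z) on two thin uprights at y = -60 and 60 mm; its middle is 39 mm above the plate's top face, free underneath. Axes are the carrier's: z up when level, x away from the robot, y left along the handle (give or take the pan's yaw). The carrier's centre of mass lies about 45 mm below.
- pocket_5 (a point): Empty pocket, middle of the front row (nearer to the robot): x = -50, y = 0 mm in the carrier's axes. Round, 37.4 mm wide, 14 mm deep, chamfered. The point is where a fully seated cap's centre lies: 9.5 mm above the pocket floor, 4.5 mm below the plate's top; a seated cap stands 5 mm proud of the plate.
- pocket_6 (a point): Empty pocket, right-hand end of the front row, at x = -50, y = -52 mm in the carrier's axes; otherwise as pocket_5.
- pocket_1 (a point): Pocket at the left-hand end of the back row, x = 50, y = 52 mm; already holds seated_1. Same shape and point as pocket_5.
- pocket_2 (a point): Pocket in the middle of the back row, x = 50, y = 0 mm; already holds seated_2.
- pocket_3 (a point): Pocket at the right-hand end of the back row, x = 50, y = -52 mm; already holds seated_3.
- pocket_4 (a point): Pocket at the left-hand end of the front row, x = -50, y = 52 mm; already holds seated_4.
- seated_1_center (a point): Centre of the cap that already sits in pocket_1 (same kind as the loose ones).
- seated_2_center (a point): Centre of the cap that already sits in pocket_2.
- seated_3_center (a point): Centre of the cap that already sits in pocket_3.
- seated_4_center (a point): Centre of the cap that already sits in pocket_4.
- carrier_plate (a point): Centre of the carrier's white plate, half-way through its thickness, 48 mm below carrier_grip; same axes.
- cap_carrier: The loose carrier, 0.38 kg: white plastic plate 150 (x) by 156 (y) by 18 mm on four 18 mm legs, six round pockets in two rows of three either side of the handle. Stands in the rinse pan as an insert, 2.5 mm to spare all round; drawn up 40 mm its feet clear the rim. Origin at foot level under its middle, 75 mm below carrier_grip; same axes.
- rinse_pan: Open stainless pan, fixed to the counter, 161 (x) by 167 mm (y) outside, rim 41 mm and inner floor 7 mm above the counter; a drain spigot sticks out 30 mm low on the robot's side. Origin on the counter under its centre, z up, x away from the robot (give or take its yaw). With the carrier in it the plate's top is 43 mm and the handle's middle 82 mm above the counter.
- bottle_a: Filled glass bottle with black cap, 77 mm across, 222 mm high, left of three in a row at the back of the counter; leave alone. Origin under its centre.
- bottle_b: The middle one of the three bottles at the back, same size; leave alone.
- bottle_c: The right-hand one of the three bottles at the back, behind the pan, same size; leave alone.
- tape_roll: Roll of tape lying flat, 98 mm across, 25 mm high, at the front edge between the pan and the loose caps; leave alone. Origin under its centre. (Funnel, ring key, label roll, scissors, pad, marker and thermometer further off stand fast.)
Things that resemble listed ones, but are neither listed nor needed, are in the scene too. What is shaped like the part that bears seated_3_center but red is not meant.

How it is judged:
By the outcome, as a careful person would: the job done as asked, in the order asked, and still so for the second after the job is handed in, while the arm keeps its last pose, push and grip.
It also fails if it takes over 64 s, if anything falls off the work surface, if the arm or the gripper's body presses on something with over 40 N, if the wrist force passes 120 N, or if a joint passes its speed limit or range.

### The arm

A 7-joint arm with a two-finger parallel gripper is mounted at the origin on a cart in front of the work surface, level with it; the furniture and walls round the work are solid. World frame = base frame: x ahead of the robot, y to its left, z up, the work surface at z = 0. Lengths are in m, angles in rad, forces in N, time in s.
With the tool pointing down it reaches from about 0.4 to 0.875 m from the base axis. Payload 19.3 kg.
Tool frame: the origin (TCP) lies between the finger pads; the fingertips stand 17 mm ahead of it and the grasp point (between the pads) lies 2 mm behind it (bot.tips_ahead is the z of the fingertips in the tool frame, in m); z points along the fingers, y is the direction in which the jaws open and shut (so a half turn about z gives the same grasp; the last joint's range is limited). The gripper opens to 85 mm and grips with 20 to 120 N. Pads are 22 mm wide; open, the fingers measure 114 mm over their backs; the gripper's body (76 mm by 85 mm) begins 54 mm behind the grasp point. The pads swing forward as they close: fully open they stand 13 mm farther back than shut.
Start: joints at [-1.347, 0.521, -0.036, 1.599, 0.021, 1.021, -0.113], TCP at [0.181, 0.598, 0.248] pointing down, gripper open.
Joint ranges: [-2.91, 2.91], [-0.3, 2.13], [-1.5, 1.42], [0.17, 2.43], [-1.26, 4.41], [0.16, 1.93], [-2.52, 2.52]. Speed limits (rad/s): [1.89, 1.89, 2.39, 2.39, 3.01, 3.01, 3.01].

### API

Orientations are given as [roll, pitch, yaw] about the fixed x, y, z axes, in that order (R = Rz(yaw) Ry(pitch) Rx(roll)).
In Python, from workcell import telemetry, cams, job, bot gives the robot as it stands.
- The arm moves only by the tool arm_command, never from a script. Its argument "deltas" is a list of rows, each a list of 7 numbers: the opening, from -1 (shut) to 1 (fully open), so that 0 is half open, then the shift along the tool's x, y, z normalised to -1 to 1, where 1 is 150 mm, then the turn, a rotation vector about the tool's x, y, z normalised to -1 to 1, where 1 is 45 degrees. In form: [[hand, tx, ty, tz, rx, ry, rz], ...]. A call has 1 to 8 rows; each row is the pose to reach, as a shift and turn from the pose commanded when the call began, along the tool's axes at that moment; what a row does not reach only later rows make up. A row lasts 1/8 s, in which the tool goes at most 62.5 mm and 10.7 degrees, less where a joint would pass 70% of its speed; a pose out of reach is approached as far as the arm can. A call with a number of a shift or a turn outside -1 to 1 is refused whole. A call with a gripper value outside its range is refused whole. The fingers move at their own pace and stop on an object; "newtons" is the grip in N (left out, the last holds). Time passes only in rows, so rows that repeat a pose let the fingers close. It gives the time, the measured TCP pose, the force and the opening at its end, in the units of the state.
- telemetry.observe(): the state, without advancing time (a new reading comes with each control period).
- cams.grab_frame(name): name is "scene" or "top" or "wrist"; returns the picture (384x512x3 uint8, blue, green, red); there is no depth.
- cams.get_calibration(name): a dict with "fx", "fy", "cx", "cy" (pixels), "R" (3x3) and "t" (3): a world point X has camera coordinates R X + t. Camera axes: x right, y down, z forward; pixel columns grow to the right and rows downward; lengths in m; the calibration is good to about 2 mm. A picture is of the moment at which its call begins: read the wrist's pose just before it. get_calibration takes no time and is no camera call; for the wrist camera it gives the pose at the moment of the call.
- job.job_done(): hands the job in, once; it reports no verdict.
The state is a dict: "clock": time; "qpos": joint angles; "qd": joint speeds; "joint_efforts": joint torques, N m; "position": TCP position; "tool_rot": TCP orientation; "force": force on the tool from outside, world axes, zero at the start; "moment": the same for the moment, N m; "grip_width": finger opening in m.
Only numpy, scipy, OpenCV 4.12 (cv2) and the standard library are available. Lean on these libraries where they do the work, as an engineer would, in place of code of your own. Each camera call takes 0.05 s, during which the arm holds its last target.

## Working session

There is one attempt and no reset: what is moved stays moved. The work goes in short steps, Python scripts to look and compute and a tool call to move; the robot and the scene stay as the last step left them, time stands still between calls to the robot, and variables do not carry over. Pictures are saved under pics/ and viewed, and the job is handed in when it is done.

Besides the shell and the picture viewer there is one more tool, called after "Call:" as name([rows], argument=value, ...), one row to a line, values as JSON. arm_command: Moves the arm, as the interface text tells. Its arguments: {"type":"object","properties":{"deltas":{"type":"array","items":{"type":"array","items":{"type":"number"}}},"newtons":{"type":"number"}},"required":["deltas"]}

```bash
ls; mkdir -p pics
python3 - <<'E'
from workcell import telemetry, cams, job, bot
import cv2
print(telemetry.observe()); print(bot.tips_ahead)
for n in ("scene","top"):
    cv2.imwrite(f"pics/{n}0.png",cams.grab_frame(n)); print(n,cams.get_calibration(n))
E
```

```text
pics
{'clock': 0.0, 'qpos': array([-1.34723294,  0.52198969, -0.0363262 ,  1.5999789 ,  0.02119078,
        1.02113933, -0.11280956]), 'qd': array([ 0.00133034, -0.00068972,  0.00075889, -0.00072928, -0.0018872 ,
        0.00135925,  0.00136372]), 'joint_efforts': array([-2.06478013e-03, -9.27120996e+01,  1.97954603e+00, -3.69934773e+01,
        1.78345438e-02,  8.51698889e-03,  5.28198439e-05]), 'position': array([0.18091374, 0.59791266, 0.24775133]), 'tool_rot': array([-3.14046453e+00,  7.45753551e-05,  2.84780340e+00]), 'force': array([-0.06095582, -0.82522446,  0.16083027]), 'moment': array([-0.01020881, -0.00428622,  0.02060265]), 'grip_width': 0.08557729658987065}
0.017
scene {'fx': 456.205743144284, 'fy': 456.205743144284, 'cx': 252.67607754389886, 'cy': 192.9918372378182, 'R': array([[ 0.73483413, -0.67782558,  0.0239015 ],
       [-0.40378946, -0.46552101, -0.78755588],
       [ 0.54495217,  0.56907177, -0.61577955]]), 't': array([-0.48910476,  0.20267053,  0.95838164])}
top {'fx': 418.3483192537933, 'fy': 418.3483192537933, 'cx': 255.93335320536056, 'cy': 189.3880030603426, 'R': array([[ 0.02620619, -0.99964972, -0.00369851],
       [-0.99292977, -0.02560118, -0.11590968],
       [ 0.11577439,  0.00670991, -0.99325287]]), 't': array([-0.14953768,  0.53163112,  1.19695732])}
```

View pics/scene0.png

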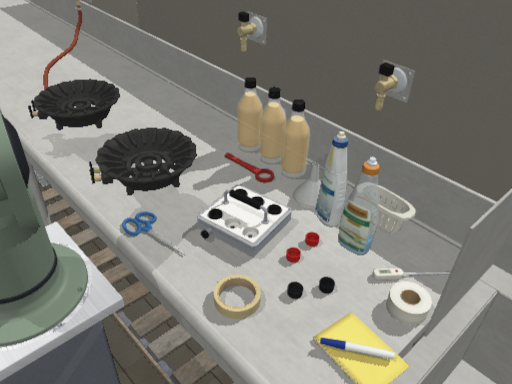

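View pics/top0.png

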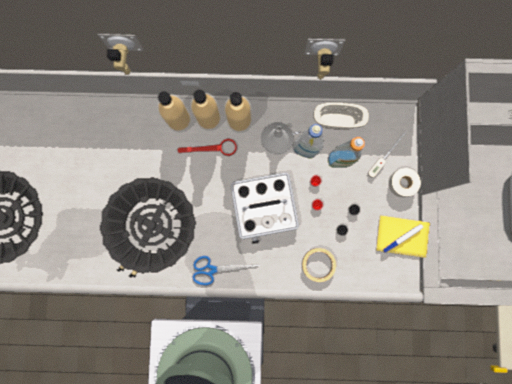

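The scene shows two black caps, at about (295,290) and (327,285) in scene and (342,230) and (354,209) in top. It also shows two red caps at (316,181) and (317,204) in top. The black ones fit the description and the red ones are decoys. I'll confirm this in an enlarged crop.

Run:
```python
import cv2, numpy as np
t=cv2.imread("pics/top0.png"); s=cv2.imread("pics/scene0.png")
a=cv2.resize(t[160:260,225:375],None,fx=5,fy=5,interpolation=cv2.INTER_CUBIC)
cv2.imwrite("pics/topcrop.png",a)
b=cv2.resize(s[170:310,185:345],None,fx=4,fy=4,interpolation=cv2.INTER_CUBIC); cv2.imwrite("pics/scenecrop.png",b)
```

```text
(no output)
```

View pics/topcrop.png

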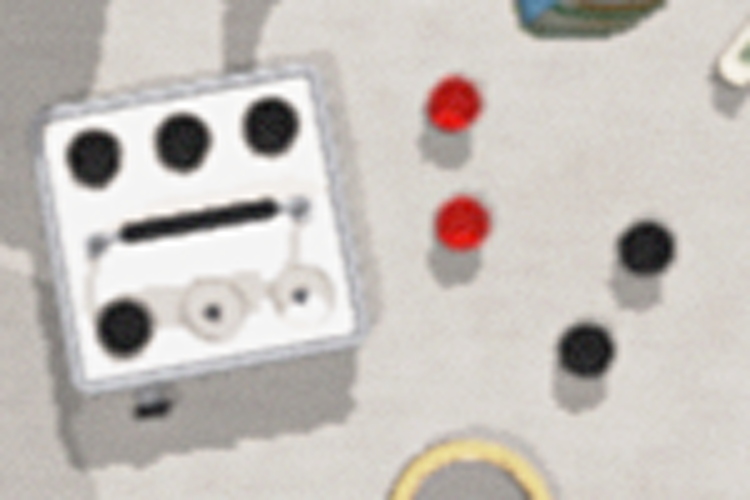

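View pics/scenecrop.png

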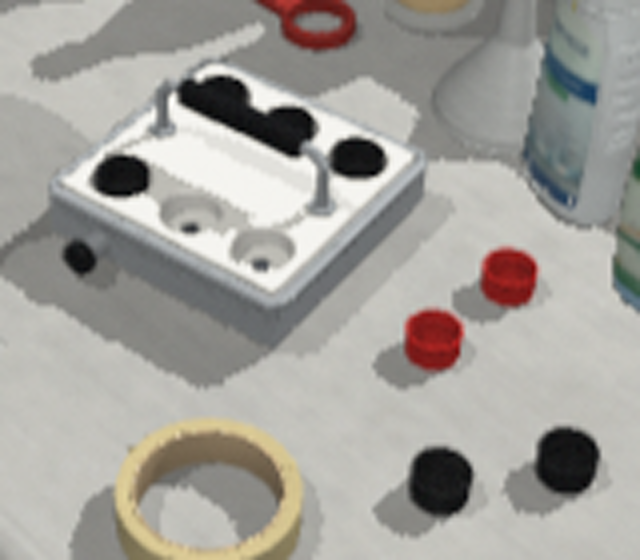

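```bash
cat > h.py <<'E'
import numpy as np, cv2
from scipy.spatial.transform import Rotation as Ro
def ray(c,u,v):
    R=np.array(c['R']);t=np.array(c['t'])
    d=R.T@np.array([(u-c['cx'])/c['fx'],(v-c['cy'])/c['fy'],1]); o=-R.T@t
    return o,d
def atz(c,u,v,z):
    o,d=ray(c,u,v); return o+d*(z-o[2])/d[2]
def proj(c,X):
    p=np.array(c['R'])@np.asarray(X,float)+c['t']; return np.array([c['fx']*p[0]/p[2]+c['cx'],c['fy']*p[1]/p[2]+c['cy']])
def dark(img,thr=60,amin=40,amax=3000):
    g=img.max(2); n,l,s,c=cv2.connectedComponentsWithStats((g<thr).astype(np.uint8))
    return [(c[i],s[i]) for i in range(1,n) if amin<s[i][4]<amax]
E
python3 - <<'E'
from h import *
from workcell import cams
for n in ("top","scene"):
    c=cams.get_calibration(n); im=cv2.imread(f"pics/{n}0.png")
    for ce,s in dark(im):
        if n=="top" and not(225<ce[0]<375 and 160<ce[1]<260): continue
        if n=="scene" and not(185<ce[0]<345 and 170<ce[1]<310): continue
        print(n,ce.round(1),s[2:],atz(c,*ce,0.048).round(4),atz(c,*ce,0.013).round(4),atz(c,*ce,0.085).round(4))
E
```

```text
top [278.6 184.6] [ 9 10 70] [ 0.5489 -0.2011  0.048 ] [ 0.5534 -0.2027  0.013 ] [ 0.5441 -0.1993  0.085 ]
top [261.  187.9] [ 9  9 67] [ 0.5379 -0.1503  0.048 ] [ 0.5421 -0.1505  0.013 ] [ 0.5335 -0.1501  0.085 ]
top [243.3 190.8] [ 9  9 67] [ 0.5282 -0.0994  0.048 ] [ 0.5321 -0.0981  0.013 ] [ 0.524  -0.1008  0.085 ]
top [263.9 203.8] [30  7 64] [ 0.4921 -0.1598  0.048 ] [ 0.495  -0.1603  0.013 ] [ 0.489  -0.1593  0.085 ]
top [353.9 209.2] [ 9  9 69] [ 0.4832 -0.4188  0.048 ] [ 0.4858 -0.4268  0.013 ] [ 0.4804 -0.4103  0.085 ]
top [249.2 225.1] [ 9  9 66] [ 0.43   -0.1191  0.048 ] [ 0.4311 -0.1183  0.013 ] [ 0.4288 -0.1198  0.085 ]
top [341.9 229.8] [ 9  9 67] [ 0.4234 -0.3845  0.048 ] [ 0.4243 -0.3915  0.013 ] [ 0.4225 -0.377   0.085 ]
scene [246.5 198. ] [ 33  20 299] [ 0.525 -0.128  0.048] [ 0.5547 -0.0959  0.013 ] [ 0.4936 -0.1619  0.085 ]
scene [274.  209.2] [13  9 98] [ 0.5462 -0.2041  0.048 ] [ 0.577  -0.1758  0.013 ] [ 0.5137 -0.2341  0.085 ]
scene [215.  213.7] [ 13  10 106] [ 0.4278 -0.1232  0.048 ] [ 0.4527 -0.0909  0.013 ] [ 0.4014 -0.1574  0.085 ]
scene [204.5 233.9] [ 8  9 48] [ 0.3656 -0.1623  0.048 ] [ 0.3875 -0.1319  0.013 ] [ 0.3424 -0.1945  0.085 ]
scene [326.2 284.8] [ 15  16 196] [ 0.4582 -0.4434  0.048 ] [ 0.4846 -0.4268  0.013 ] [ 0.4302 -0.461   0.085 ]
scene [294.8 290. ] [ 15  17 204] [ 0.4003 -0.4102  0.048 ] [ 0.4239 -0.392   0.013 ] [ 0.3753 -0.4295  0.085 ]
```

```bash
cat >> h.py <<'E'
def goto(p,rot=None,yaw=None,cur=None):
    from workcell import telemetry
    s=telemetry.observe(); P=s['position'];R=Ro.from_euler('xyz',s['tool_rot'])
    T=R if rot is None and yaw is None else (rot if rot is not None else Ro.from_euler('xyz',[np.pi,0,yaw]))
    d=R.inv().apply(np.asarray(p)-P)/0.15; r=(R.inv()*T).as_rotvec()/(np.pi/4)
    print('delta',d.round(3),'turn',r.round(3),'dist',np.linalg.norm(np.asarray(p)-P).round(3))
def st():
    from workcell import telemetry
    s=telemetry.observe(); print(round(s['clock'],2),'q',s['qpos'].round(2),'p',s['position'].round(4),'r',s['tool_rot'].round(3),'F',s['force'].round(1),'w',round(s['grip_width'],4))
E
python3 - <<'E'
from h import *
goto([.30,.50,.25]);goto([.5,.10,.25],yaw=1.772)
E
```

```text
delta [-0.949 -0.395 -0.014] turn [0. 0. 0.] dist 0.154
delta [-2.997 -2.561 -0.012] turn [-1.00e-03  1.00e-03  1.37e+00] dist 0.591
```

Call:
arm_command([
  [0.3,-0.35,-0.3,0,0,0,0.2],
  [0.3,-0.7,-0.6,0,0,0,0.4],
  [0.3,-1,-0.9,0,0,0,0.6],
  [0.3,-1,-1,0,0,0,0.8],
])

```text
clock: 0.6
position: [0.2831, 0.4081, 0.2483]
tool_rot: [-3.141, 0.001, 2.21]
force: [-1.3, 0.3, -0.5]
grip_width: 0.0557
```

Run:
```python
from h import *
st();goto([.52,.10,.25],yaw=1.772)
```

```text
0.6 q [-1.2   0.32  0.14  1.94 -0.06  0.89 -0.39] p [0.2831 0.4081 0.2483] r [-3.141e+00  1.000e-03  2.210e+00] F [-1.3  0.3 -0.5] w 0.0557
delta [-2.59   0.042 -0.009] turn [0.    0.001 0.558] dist 0.389
```

Call:
arm_command([
  [0.3,-0.4,0.1,0,0,0,0.2],
  [0.3,-0.8,0.3,0,0,0,0.4],
  [0.3,-1,0.5,0,0,0,0.55],
  [0.3,-1,0.5,0,0,0,0.55],
])

```text
clock: 1.1
position: [0.4342, 0.3353, 0.2479]
tool_rot: [3.141, 0.001, 1.782]
force: [-0.5, 0.8, 0.5]
grip_width: 0.0555
```

Run:
```python
from h import *
st();goto([.47,.10,.25],yaw=1.772)
```

```text
1.1 q [-0.98  0.41  0.29  1.82 -0.14  0.93 -0.42] p [0.4342 0.3353 0.2479] r [3.141e+00 1.000e-03 1.782e+00] F [-0.5  0.8  0.5] w 0.0555
delta [-1.584 -0.095 -0.012] turn [0.001 0.002 0.012] dist 0.238
```

Call:
arm_command([
  [0.3,-0.4,0,0,0,0,0.012],
  [0.3,-0.8,0,0,0,0,0.012],
  [0.3,-1,0,0,0,0,0.012],
])

```text
clock: 1.48
position: [0.4635, 0.1879, 0.2483]
tool_rot: [-3.141, 0.0, 1.777]
force: [0.4, 0.5, 0.1]
grip_width: 0.0557
```

Call:
arm_command([
  [0.3,-0.4,0,0,0,0,0],
  [0.3,-0.8,-0.1,0,0,0,0],
  [0.3,-1,-0.2,0,0,0,0],
])

```text
clock: 1.85
position: [0.4645, 0.0351, 0.2482]
tool_rot: [-3.141, 0.0, 1.777]
force: [1.7, 1.2, 0.3]
grip_width: 0.0557
```

Call:
arm_command([
  [0.3,-0.4,0,0,0,0,0],
  [0.3,-0.8,-0.1,0,0,0,0],
  [0.3,-1,-0.2,0,0,0,0],
])

```text
clock: 2.22
position: [0.4661, -0.1177, 0.2482]
tool_rot: [-3.141, 0.0, 1.777]
force: [0.5, 1.3, 0.2]
grip_width: 0.0554
```

Call:
arm_command([
  [0.3,-0.4,0,0,0,0,0],
  [0.3,-0.8,-0.1,0,0,0,0],
  [0.3,-1,-0.2,0,0,0,0],
])

```text
clock: 2.6
position: [0.4676, -0.2706, 0.248]
tool_rot: [-3.141, 0.0, 1.777]
force: [-0.1, 0.6, 0.3]
grip_width: 0.0554
```

Run:
```python
from h import *
from workcell import cams
st();goto([.424,-.3915,.15],yaw=1.772)
c=cams.get_calibration("wrist"); print(c)
cv2.imwrite("pics/w1.png",cams.grab_frame("wrist"))
```

```text
2.6 q [ 0.07  0.42  0.46  1.84 -0.23  0.93  0.84] p [ 0.4676 -0.2706  0.248 ] r [-3.141  0.     1.777] F [-0.1  0.6  0.3] w 0.0554
delta [-0.729 -0.449  0.654] turn [-0.001  0.     0.007] dist 0.162
{'fx': 267.44241842260567, 'fy': 267.44241842260567, 'cx': 257.67024040806547, 'cy': 191.25629798669073, 'R': array([[ 9.78936567e-01,  2.04164485e-01, -2.48024785e-04],
       [ 1.93911338e-01, -9.29392820e-01,  3.14049962e-01],
       [ 6.38873364e-02, -3.07483086e-01, -9.49406425e-01]]), 't': array([-0.40208635, -0.38422248,  0.26708367])}
```

View pics/w1.png

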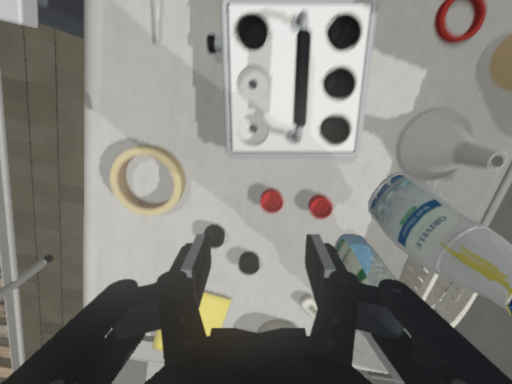

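The wrist view shows the black caps at (214,236) and (249,262), the red decoys at (271,200) and (320,206), and the carrier with its empty pockets at (253,82) and (253,127). I'll refine the positions from this picture.

Run:
```python
from h import *
from workcell import cams
c=cams.get_calibration("wrist"); im=cv2.imread("pics/w1.png")
for ce,s in dark(im,70,150):
    if ce[1]<280: print(ce.round(1),s,atz(c,*ce,0.048).round(4),atz(c,*ce,0.012).round(4),atz(c,*ce,0.088).round(4))
for p in ((253,85),(253,128)): print(atz(c,*p,.029))
```

```text
[63.8 14.7] [  39    0   44   38 1152] [ 0.2315 -0.151   0.048 ] [ 0.2074 -0.146   0.012 ] [ 0.2582 -0.1565  0.088 ]
[252.1  31.1] [238  15  29  33 745] [ 0.4289 -0.126   0.048 ] [ 0.4266 -0.1183  0.012 ] [ 0.4314 -0.1346  0.088 ]
[343.8  31.6] [328  16  32  33 775] [ 0.5254 -0.1067  0.048 ] [ 0.5338 -0.0969  0.012 ] [ 0.5161 -0.1176  0.088 ]
[301.3  75.7] [295  31  14  93 963] [ 0.4917 -0.1581  0.048 ] [ 0.4964 -0.154   0.012 ] [ 0.4866 -0.1627  0.088 ]
[339.2  83.1] [325  69  29  28 634] [ 0.5357 -0.157   0.048 ] [ 0.5452 -0.1527  0.012 ] [ 0.5252 -0.1617  0.088 ]
[335.1 129.1] [322 118  27  24 516] [ 0.546  -0.2069  0.048 ] [ 0.5566 -0.2082  0.012 ] [ 0.5341 -0.2056  0.088 ]
[248.8 262.7] [240 253  18  20 249] [ 0.4803 -0.4086  0.048 ] [ 0.4837 -0.4321  0.012 ] [ 0.4766 -0.3825  0.088 ]
[ 0.43988366 -0.17757047  0.029     ]
[ 0.44976269 -0.22707542  0.029     ]
```

Call:
arm_command([
  [0.3,-0.35,-0.22,0.3,0,0,0.007],
  [0.3,-0.73,-0.45,0.6,0,0,0.007],
  [0.3,-0.73,-0.45,0.65,0,0,0.007],
  [0.3,-0.73,-0.45,0.65,0,0,0.007],
])

```text
clock: 3.15
position: [0.4231, -0.3897, 0.149]
tool_rot: [-3.139, -0.002, 1.771]
force: [-0.6, 0.1, 0.2]
grip_width: 0.0558
```

Run:
```python
from h import *
from workcell import cams
c=cams.get_calibration("wrist"); im=cams.grab_frame("wrist"); st()
cv2.imwrite("pics/w2.png",im)
for ce,s in dark(im,70,150):
    print(ce.round(1),s,atz(c,*ce,0.048).round(4),atz(c,*ce,0.012).round(4),atz(c,*ce,0.088).round(4))
```

```text
3.2 q [ 0.36  0.61  0.4   1.83 -0.33  0.77  1.14] p [ 0.4243 -0.3888  0.1501] r [-3.140e+00 -2.000e-03  1.772e+00] F [0.  0.2 0.2] w 0.0555
[475.    5.7] [455   0  45  16 492] [ 0.5485 -0.2147  0.048 ] [ 0.5708 -0.1993  0.012 ] [ 0.5236 -0.2319  0.088 ]
[262.1 186.3] [247 171  29  32 656] [ 0.4245 -0.38    0.048 ] [ 0.4272 -0.3907  0.012 ] [ 0.4215 -0.368   0.088 ]
[498.7 275.1] [487 238  25  67 472] [ 0.6738 -0.4238  0.048 ] [ 0.716  -0.4415  0.012 ] [ 0.6269 -0.4042  0.088 ]
```

View pics/w2.png

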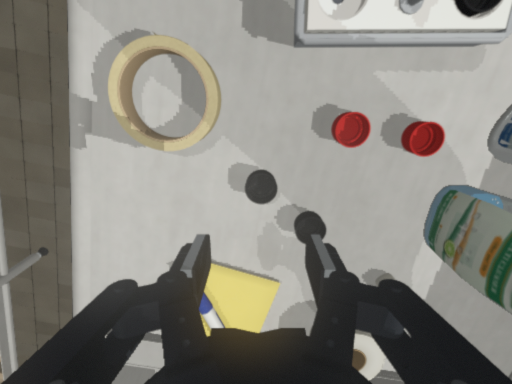

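The black cap nearer the robot is at (262,186), about (0.425,-0.391), and the red ones are clearly separate. Descending on it.

Call:
arm_command([
  [0.3,0.015,0.01,0.3,0,0,0],
  [0.3,0.015,0.01,0.6,0,0,0],
  [0.3,0.015,0.01,0.82,0,0,0],
  [0.3,0.015,0.01,0.82,0,0,0],
])

```text
clock: 3.7
position: [0.426, -0.385, 0.027]
tool_rot: [-3.14, -0.003, 1.775]
force: [-0.1, -0.0, 0.2]
grip_width: 0.0556
```

Run:
```python
from h import *
from workcell import cams,bot
st(); print(bot.tips_ahead)
cv2.imwrite("pics/w3.png",cams.grab_frame("wrist"))
im=cams.grab_frame("scene");cv2.imwrite("pics/s3.png",cv2.resize(im[200:340,220:400],None,fx=4,fy=4))
```

```text
3.7 q [ 0.43  0.79  0.29  1.88 -0.42  0.53  1.2 ] p [ 0.426 -0.385  0.027] r [-3.140e+00 -3.000e-03  1.775e+00] F [-0.1 -0.   0.2] w 0.0556
0.017
```

View pics/w3.png

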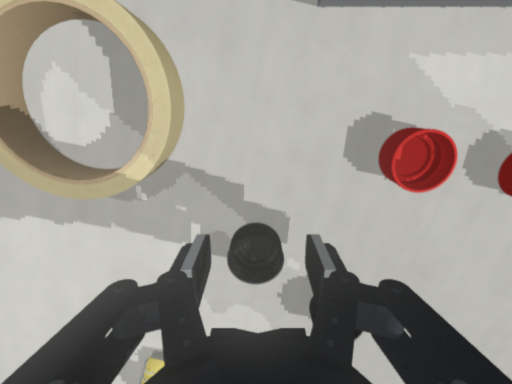

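View pics/s3.png

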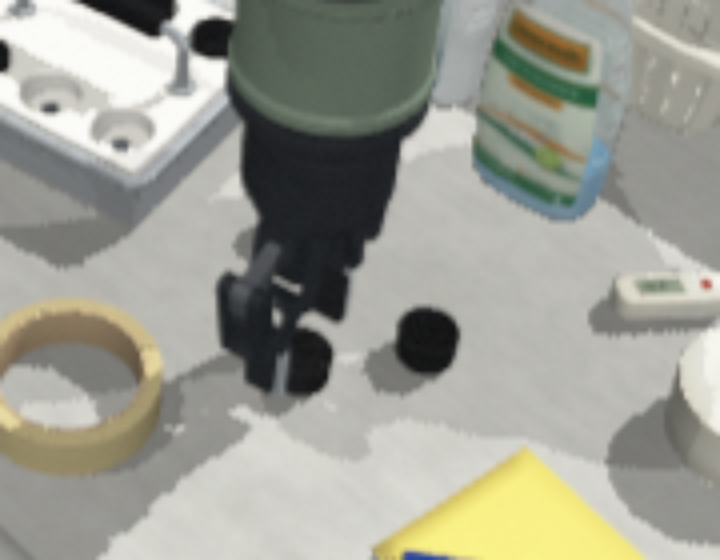

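Call:
arm_command([
  [0.3,-0.04,0,0,0,0,0],
  [0.3,-0.04,0,0,0,0,0],
  [-0.6,-0.04,0,0,0,0,0],
  [-0.6,-0.04,0,0,0,0,0],
  [-0.6,-0.04,0,0,0,0,0],
  [-0.6,-0.04,0,0,0,0,0],
], newtons=25)

```text
clock: 4.55
position: [0.4271, -0.3929, 0.0283]
tool_rot: [3.141, 0.0, 1.772]
force: [-0.8, 1.5, 9.3]
grip_width: 0.0317
```

Run:
```python
from h import *
from workcell import cams,bot
st()
cv2.imwrite("pics/w4.png",cams.grab_frame("wrist"))
im=cams.grab_frame("scene");cv2.imwrite("pics/s4.png",cv2.resize(im[250:310,260:340],None,fx=8,fy=8))
```

```text
4.55 q [ 0.44  0.79  0.3   1.86 -0.41  0.54  1.21] p [ 0.4271 -0.3929  0.0283] r [3.141 0.    1.772] F [-0.8  1.5  9.3] w 0.0317
```

View pics/w4.png

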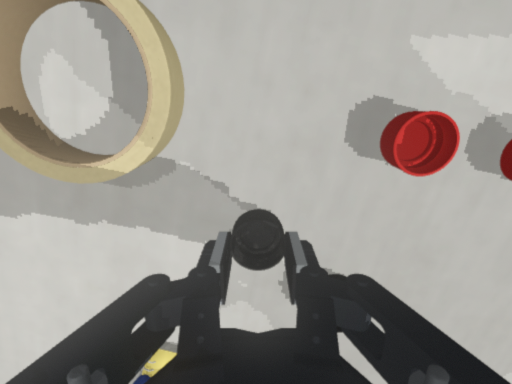

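View pics/s4.png

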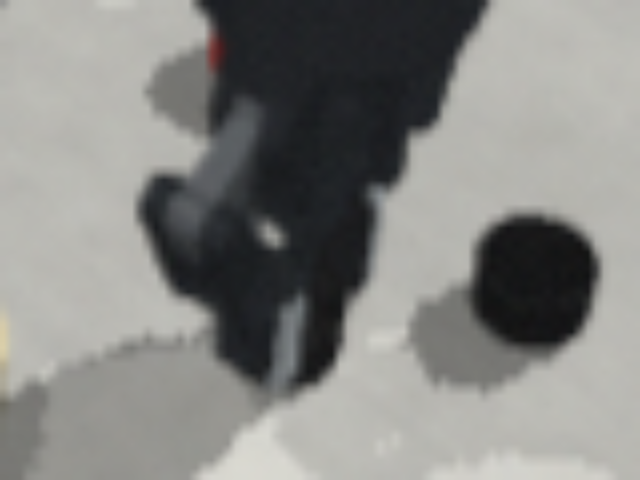

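Call:
arm_command([
  [-0.6,0,0,-0.1,0,0,0],
  [-0.6,0,0,-0.5,0,0,0],
  [-0.6,0,0,-0.8,0,0,0],
  [-0.6,0,0,-0.8,0,0,0],
])

```text
clock: 5.15
position: [0.4281, -0.3939, 0.1519]
tool_rot: [3.138, 0.004, 1.772]
force: [0.0, -0.6, -0.3]
grip_width: 0.0315
```

Run:
```python
from h import *
from workcell import cams,bot,telemetry
st()
s=telemetry.observe();R=Ro.from_euler('xyz',s['tool_rot']);c=cams.get_calibration("wrist")
for x,y,z in ((0,0,0),(0,0,.017),(-.011,.016,.017),(.011,.016,.017),(.011,-.016,.017),(0,0,.026)):
    print((x,y,z),proj(c,s['position']+R.apply([x,y,z])).round(0))
im=cams.grab_frame("wrist");cv2.imwrite("pics/w5.png",cv2.resize(im[190:320,180:340],None,fx=5,fy=4.6))
c2=cams.get_calibration("scene");u,v=proj(c2,s['position']+R.apply([0,0,.017]));print(u,v)
im=cams.grab_frame("scene");u=int(u);v=int(v);cv2.imwrite("pics/s5.png",cv2.resize(im[v-30:v+30,u-40:u+40],None,fx=8,fy=8))
```

```text
5.15 q [ 0.36  0.61  0.41  1.82 -0.33  0.77  1.14] p [ 0.4281 -0.3939  0.1519] r [3.138 0.004 1.772] F [ 0.  -0.6 -0.3] w 0.0315
(0, 0, 0) [258. 258.]
(0, 0, 0.017) [258. 242.]
(-0.011, 0.016, 0.017) [284. 258.]
(0.011, 0.016, 0.017) [285. 225.]
(0.011, -0.016, 0.017) [231. 225.]
(0, 0, 0.026) [258. 235.]
302.09021951303185 248.15626841434803
```

View pics/w5.png

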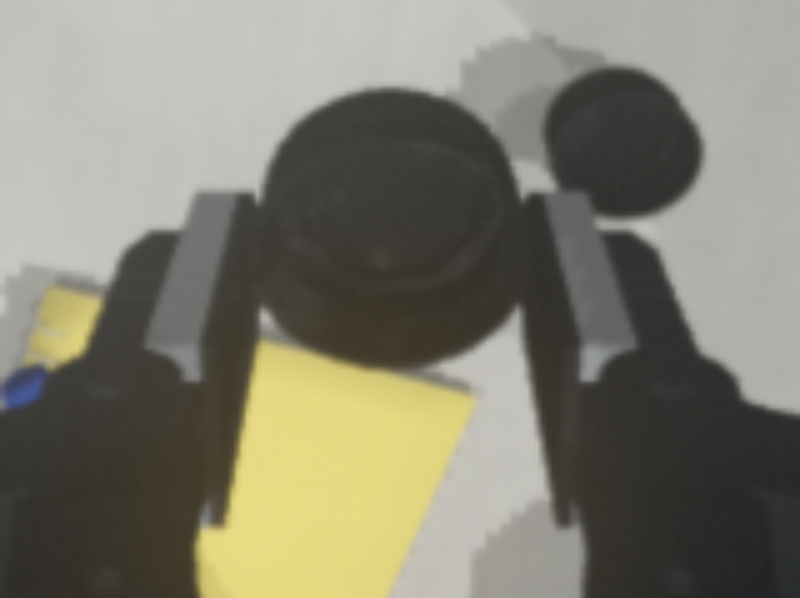

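View pics/s5.png

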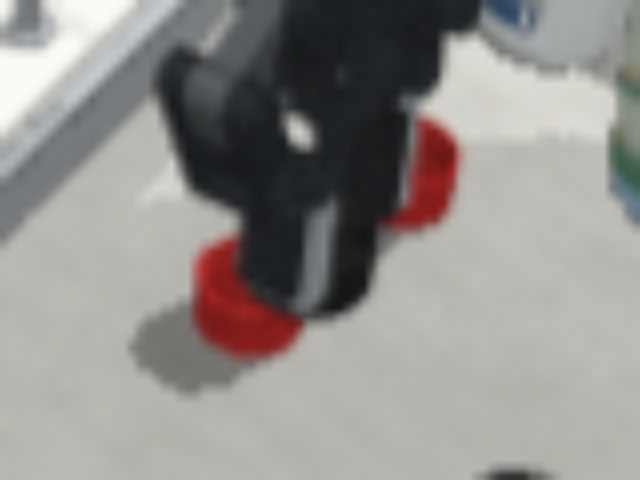

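Run:
```python
from h import *
from workcell import cams,bot,telemetry
s=telemetry.observe();R=Ro.from_euler('xyz',s['tool_rot']);c=cams.get_calibration("scene")
im=cams.grab_frame("scene")
big=cv2.resize(im[210:275,265:345],None,fx=8,fy=8,interpolation=cv2.INTER_CUBIC)
for z,col in ((.007,(255,0,0)),(.017,(0,255,0)),(.027,(0,0,255))):
  for x in (-.011,.011):
    for y in (-.0167,.0167):
      p=proj(c,s['position']+R.apply([x,y,z]));q=((p-[265,210])*8+4).astype(int);cv2.circle(big,tuple(map(int,q)),4,col if x<0 else (255,255,255-0*int(z*1000)),-1 if x<0 else 2); print(x,y,z,p.round(1))
cv2.imwrite("pics/s6.png",big)
```

```text
-0.011 -0.0167 0.007 [302. 253.]
-0.011 0.0167 0.007 [310.8 243.1]
0.011 -0.0167 0.007 [292.1 248.1]
0.011 0.0167 0.007 [301.1 238.4]
-0.011 -0.0167 0.017 [301.5 256.7]
-0.011 0.0167 0.017 [310.3 246.8]
0.011 -0.0167 0.017 [291.7 251.7]
0.011 0.0167 0.017 [300.7 242.1]
-0.011 -0.0167 0.027 [301.1 260.4]
-0.011 0.0167 0.027 [309.8 250.5]
0.011 -0.0167 0.027 [291.3 255.4]
0.011 0.0167 0.027 [300.2 245.7]
```

View pics/s6.png

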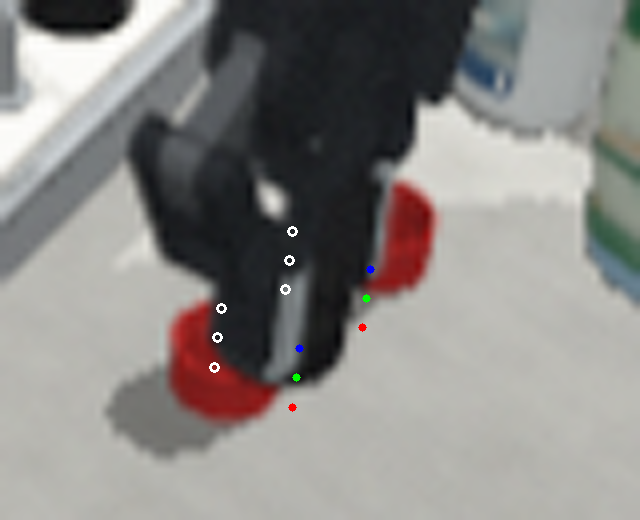

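Run:
```python
from h import *
goto([.47,-.30,.21],yaw=1.772)
```

```text
delta [ 0.546  0.405 -0.415] turn [-0.    -0.001  0.001] dist 0.12
```

Call:
arm_command([
  [-0.6,0.27,0.2,-0.21,0,0,0],
  [-0.6,0.54,0.4,-0.42,0,0,0],
  [-0.6,0.54,0.4,-0.42,0,0,0],
  [-0.6,0.54,0.4,-0.42,0,0,0],
  [-0.6,0.54,0.4,-0.42,0,0,0],
])

```text
clock: 5.92
position: [0.4685, -0.3023, 0.2099]
tool_rot: [-3.14, -0.001, 1.771]
force: [0.2, -0.4, -0.0]
grip_width: 0.0316
```

Run:
```python
from h import *
from workcell import cams,telemetry
st(); print(telemetry.observe()['qd'].round(3))
c=cams.get_calibration("wrist"); im=cams.grab_frame("wrist"); st()
np.save("c7.npy",c,allow_pickle=True)
cv2.imwrite("pics/w7.png",im)
for ce,s in dark(im,70,150):
    print(ce.round(1),s,atz(c,*ce,0.047).round(4))
```

```text
5.92 q [ 0.14  0.5   0.46  1.84 -0.28  0.87  0.93] p [ 0.4685 -0.3023  0.2099] r [-3.140e+00 -1.000e-03  1.771e+00] F [ 0.2 -0.4 -0. ] w 0.0316
[ 0.004 -0.    -0.001 -0.002  0.    -0.001 -0.002]
5.97 q [ 0.14  0.5   0.46  1.84 -0.28  0.87  0.93] p [ 0.4686 -0.3023  0.21  ] r [-3.14  -0.     1.771] F [ 0.5 -0.2 -0.3] w 0.0316
[46.4  5.6] [ 19   0  42  18 354] [ 0.2433 -0.1792  0.047 ]
[316.8  43.5] [ 308    0   20   91 1405] [ 0.4973 -0.16    0.047 ]
[360.1  43.1] [ 342   24   37   39 1098] [ 0.538  -0.1514  0.047 ]
[354.2  99.3] [337  83  35  33 891] [ 0.5482 -0.2016  0.047 ]
```

View pics/w7.png

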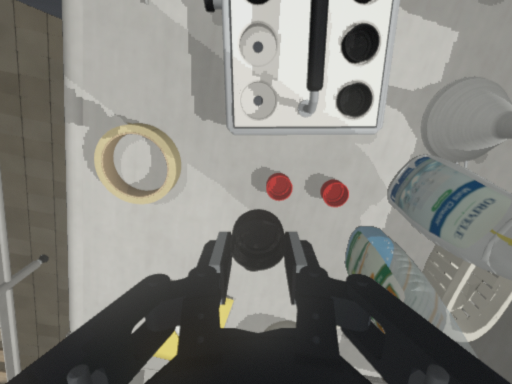

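Run:
```python
from h import *
c=np.load("c7.npy",allow_pickle=True).item(); im=cv2.imread("pics/w7.png")
for p in ((257.7,46),(257.7,100)): print(atz(c,*p,.027))
big=cv2.resize(im[0:140,220:400],None,fx=4.4,fy=4.2,interpolation=cv2.INTER_CUBIC)
def P(X):
    p=proj(c,X); return (int((p[0]-220+.5)*4.4),int((p[1]+.5)*4.2))
for X in ((.4506,-.2213),(.440,-.1707),(.5486,-.2014)):
    for z,r,col in ((.043,.0187,(0,0,255)),(.029,.0187,(0,200,0))):
        pts=[P((X[0]+r*np.cos(a),X[1]+r*np.sin(a),z)) for a in np.linspace(0,6.28,40)]
        cv2.polylines(big,[np.array(pts)],True,col,1)
cv2.imwrite("pics/ov7.png",big)
goto([.4506+.002*.2,-.2213-.002*.98,.12],yaw=1.772)
```

```text
[ 0.44119652 -0.16982234  0.027     ]
[ 0.4516338  -0.22153099  0.027     ]
delta [ 0.54  -0.009  0.6  ] turn [-0.002 -0.001 -0.002] dist 0.121
```

View pics/ov7.png

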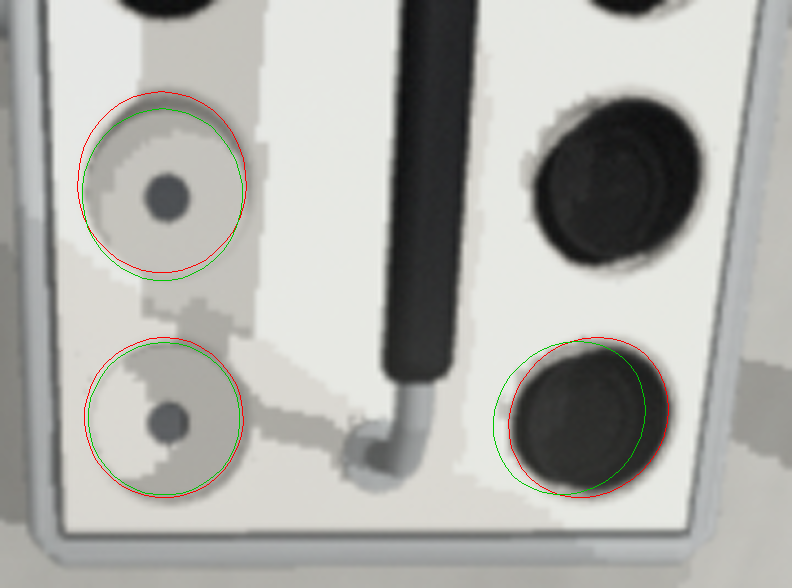

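Call:
arm_command([
  [-0.6,0.1,0,0,0,0,0.23],
  [-0.6,0.2,0,0,0,0,0.46],
  [-0.6,0.3,0,0,0,0,0.7],
  [-0.6,0.4,0,0,0,0,0.93],
  [-0.6,0.4,0,0,0,0,1],
])

```text
clock: 6.6
position: [0.457, -0.2423, 0.2103]
tool_rot: [-3.14, 0.0, 0.983]
force: [-0.5, 0.9, 0.5]
grip_width: 0.0315
```

Call:
arm_command([
  [-0.6,0,0,0,0,0,0.23],
  [-0.6,0,0,0,0,0,0.46],
  [-0.6,0,0,0,0,0,0.7],
  [-0.6,0,0,0,0,0,0.93],
  [-0.6,0,0,0,0,0,1],
  [-0.6,0,0,0,0,0,1],
])

```text
clock: 7.35
position: [0.4571, -0.2433, 0.2104]
tool_rot: [3.141, 0.001, 0.201]
force: [0.2, -0.0, -0.9]
grip_width: 0.0315
```

Run:
```python
from h import *
st(); goto([.4492,-.2219,.10],yaw=.201)
```

```text
7.35 q [-0.26  0.57  0.9   1.95 -0.57  0.9  -0.43] p [ 0.4571 -0.2433  0.2104] r [3.141e+00 1.000e-03 2.010e-01] F [ 0.2 -0.  -0.9] w 0.0315
delta [-0.022 -0.15   0.736] turn [0.    0.001 0.   ] dist 0.113
```

Call:
arm_command([
  [-0.6,-0.022,-0.15,0.2,0,0,0],
  [-0.6,-0.022,-0.15,0.55,0,0,0],
  [-0.6,-0.022,-0.15,0.73,0,0,0],
  [-0.6,-0.022,-0.15,0.73,0,0,0],
  [-0.6,-0.022,-0.15,0.73,0,0,0],
])

```text
clock: 7.98
position: [0.45, -0.222, 0.1023]
tool_rot: [3.141, -0.001, 0.202]
force: [0.0, 0.2, -0.2]
grip_width: 0.0317
```

Run:
```python
from h import *
from workcell import cams
st(); goto([.4492,-.2219,.064],yaw=.201)
cv2.imwrite("pics/w8.png",cams.grab_frame("wrist"))
im=cams.grab_frame("scene");cv2.imwrite("pics/s8.png",cv2.resize(im[160:270,190:330],None,fx=5,fy=5))
```

```text
7.97 q [-0.17  0.69  0.72  2.06 -0.75  0.66 -0.31] p [ 0.45   -0.222   0.1023] r [ 3.141e+00 -1.000e-03  2.020e-01] F [ 0.   0.2 -0.2] w 0.0317
delta [-0.005 -0.002  0.255] turn [ 0.001 -0.001  0.001] dist 0.038
```

View pics/w8.png

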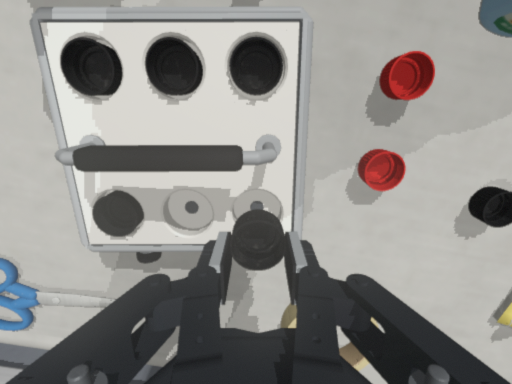

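View pics/s8.png

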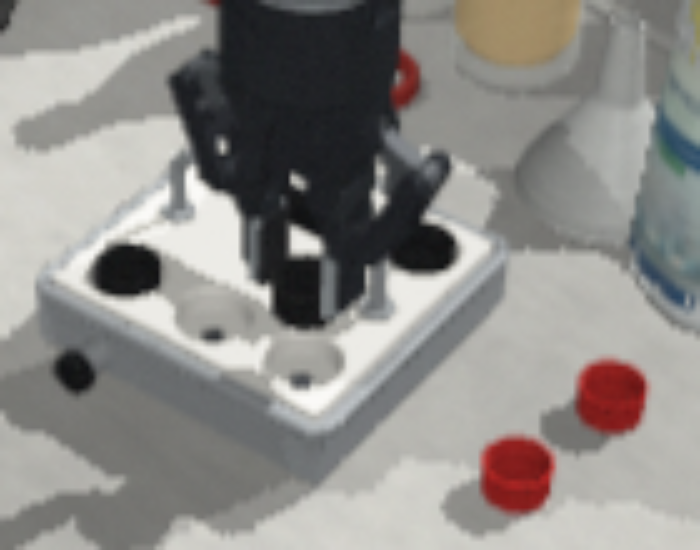

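Call:
arm_command([
  [-0.6,-0.005,0,0.1,0,0,0],
  [-0.6,-0.005,0,0.2,0,0,0],
  [-0.6,-0.005,0,0.23,0,0,0],
  [-0.6,-0.005,0,0.23,0,0,0],
])

```text
clock: 8.57
position: [0.4487, -0.2216, 0.0664]
tool_rot: [-3.141, 0.001, 0.201]
force: [1.0, -0.1, 0.2]
grip_width: 0.0314
```

Run:
```python
from h import *
from workcell import cams
st(); goto([.4492,-.2219,.063],yaw=.201)
cv2.imwrite("pics/w9.png",cams.grab_frame("wrist"))
```

```text
8.57 q [-0.12  0.74  0.65  2.08 -0.81  0.59 -0.26] p [ 0.4487 -0.2216  0.0664] r [-3.141e+00  1.000e-03  2.010e-01] F [ 1.  -0.1  0.2] w 0.0314
delta [0.003 0.003 0.023] turn [-0.     0.001  0.001] dist 0.003
```

View pics/w9.png

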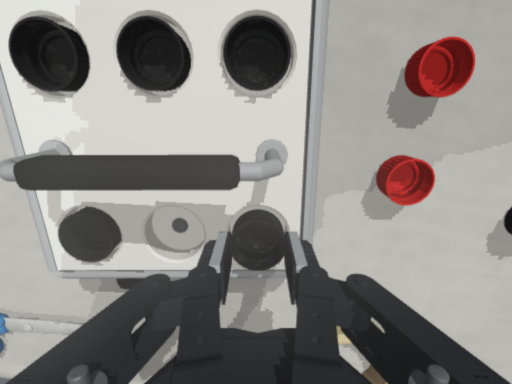

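Call:
arm_command([
  [-0.6,0.003,0,0.025,0,0,0],
  [-0.6,0.003,0,0.025,0,0,0],
  [-0.08,0.003,0,0.025,0,0,0],
  [-0.08,0.003,0,0.025,0,0,0],
  [-0.08,0.003,0,0.025,0,0,0],
])

```text
clock: 9.25
position: [0.4495, -0.2214, 0.0631]
tool_rot: [3.142, -0.0, 0.202]
force: [-0.1, 0.3, 0.1]
grip_width: 0.0393
```

Run:
```python
from h import *
from workcell import cams
st()
cv2.imwrite("pics/w10.png",cams.grab_frame("wrist"))
```

```text
9.25 q [-0.11  0.75  0.64  2.08 -0.82  0.59 -0.26] p [ 0.4495 -0.2214  0.0631] r [ 3.142 -0.     0.202] F [-0.1  0.3  0.1] w 0.0393
```

View pics/w10.png

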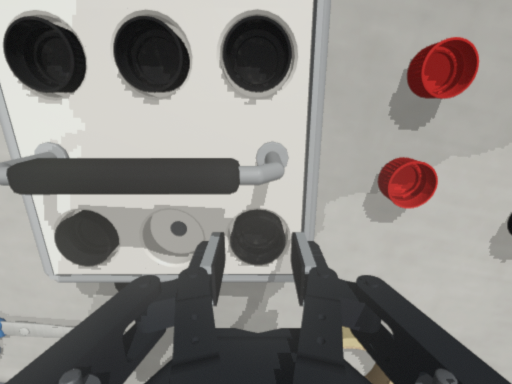

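Call:
arm_command([
  [-0.08,0,0,-0.2,0,0,0],
  [-0.08,0,0,-0.5,0,0,0],
  [0.2,0,0.4,-0.6,0,0,0],
  [0.3,0,0.8,-0.6,0,0,0],
  [0.3,0,1,-0.6,0,0,0],
])

```text
clock: 9.93
position: [0.4794, -0.3712, 0.1534]
tool_rot: [3.14, -0.0, 0.2]
force: [-0.6, 0.6, -0.0]
grip_width: 0.0554
```

Run:
```python
from h import *
st();goto([.485,-.427,.14],yaw=.201)
```

```text
9.93 q [ 0.07  0.75  0.77  1.76 -0.65  0.9  -0.24] p [ 0.4794 -0.3712  0.1534] r [ 3.14 -0.    0.2 ] F [-0.6  0.6 -0. ] w 0.0554
delta [-0.038  0.372  0.09 ] turn [ 0.002 -0.    -0.001] dist 0.058
```

Call:
arm_command([
  [0.3,-0.04,0.37,0.09,0,0,0],
  [0.3,-0.04,0.37,0.09,0,0,0],
  [0.3,-0.04,0.37,0.09,0,0,0],
])

```text
clock: 10.3
position: [0.4845, -0.4237, 0.1393]
tool_rot: [-3.141, 0.0, 0.201]
force: [-0.1, 0.9, -1.1]
grip_width: 0.0556
```

Run:
```python
from h import *
from workcell import cams
c=cams.get_calibration("wrist"); im=cams.grab_frame("wrist"); st()
cv2.imwrite("pics/w11.png",im)
for ce,s in dark(im,70,150):
    print(ce.round(1),s,atz(c,*ce,0.012).round(4))
goto([.485,-.427,.027],yaw=.201)
```

```text
10.35 q [ 0.17  0.82  0.75  1.66 -0.67  0.93 -0.19] p [ 0.4849 -0.4231  0.1395] r [-3.141 -0.     0.202] F [-0.1  0.4 -0.1] w 0.0555
[257.3   4.9] [204   0  97  12 437] [ 0.6372 -0.3934  0.012 ]
[ 4.5 68.7] [  0  47  12  40 360] [ 0.5472 -0.188   0.012 ]
[ 21.5 188.9] [   0  170   45   38 1270] [ 0.4369 -0.1945  0.012 ]
[259.9 186.5] [245 170  31  33 815] [ 0.4866 -0.4265  0.012 ]
delta [-0.005  0.026  0.75 ] turn [-0.001 -0.     0.002] dist 0.113
```

View pics/w11.png

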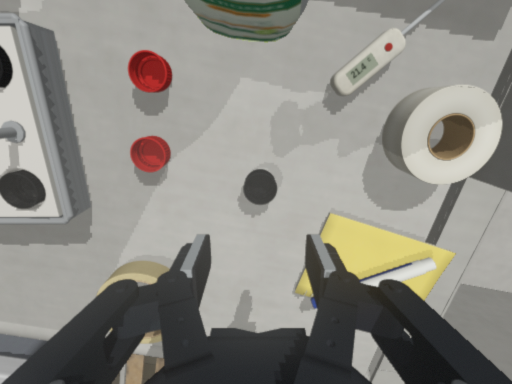

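The remaining black cap is at (260,187), about (0.486,-0.4265).

Call:
arm_command([
  [0.3,0.005,0.025,0.3,0,0,0],
  [0.3,0.005,0.025,0.6,0,0,0],
  [0.3,0.005,0.025,0.75,0,0,0],
  [0.3,0.005,0.025,0.75,0,0,0],
  [0.3,0.005,0.025,0.75,0,0,0],
])

```text
clock: 10.98
position: [0.4869, -0.4279, 0.0287]
tool_rot: [3.14, -0.001, 0.202]
force: [-0.1, -0.8, 1.2]
grip_width: 0.0553
```

Run:
```python
from h import *
st();goto([.486,-.4266,.027],yaw=.201)
```

```text
10.97 q [ 0.24  0.96  0.63  1.69 -0.77  0.76 -0.11] p [ 0.4869 -0.4279  0.0287] r [ 3.14e+00 -1.00e-03  2.02e-01] F [-0.1 -0.8  1.2] w 0.0553
delta [-0.004 -0.01   0.012] turn [ 0.002 -0.001  0.001] dist 0.002
```

Call:
arm_command([
  [0.3,-0.005,-0.01,0.01,0,0,0],
  [-0.6,-0.005,-0.01,0.01,0,0,0],
  [-0.6,-0.005,-0.01,0.01,0,0,0],
  [-0.6,-0.005,-0.01,0.01,0,0,0],
  [-0.6,-0.005,-0.01,0.01,0,0,0],
], newtons=25)

```text
clock: 11.6
position: [0.4855, -0.4262, 0.0263]
tool_rot: [3.141, -0.001, 0.202]
force: [-1.6, 3.0, 7.8]
grip_width: 0.0322
```

Run:
```python
from h import *
st()
```

```text
11.6 q [ 0.24  0.96  0.63  1.69 -0.78  0.76 -0.11] p [ 0.4855 -0.4262  0.0263] r [ 3.141e+00 -1.000e-03  2.020e-01] F [-1.6  3.   7.8] w 0.0322
```

Call:
arm_command([
  [-0.6,0,0,-0.1,0,0,0],
  [-0.6,0,0,-0.5,0,0,0],
  [-0.6,0,0,-0.9,0,0,0],
  [-0.6,-0.1,-0.3,-0.9,0,0,0],
  [-0.6,-0.1,-0.7,-0.9,0,0,0],
  [-0.6,-0.1,-1,-0.9,0,0,0],
])

```text
clock: 12.35
position: [0.4399, -0.2802, 0.1614]
tool_rot: [-3.141, -0.001, 0.202]
force: [1.4, -0.4, 0.8]
grip_width: 0.0319
```

Run:
```python
from h import *
st()
goto([.4408,-.1703,.12],yaw=.201)
```

```text
12.35 q [-0.11  0.63  0.82  1.98 -0.64  0.81 -0.3 ] p [ 0.4399 -0.2802  0.1614] r [-3.141e+00 -1.000e-03  2.020e-01] F [ 1.4 -0.4  0.8] w 0.0319
delta [ 0.152 -0.716  0.276] turn [-0.001 -0.001  0.001] dist 0.117
```

Call:
arm_command([
  [-0.6,0.07,-0.36,0,0,0,0],
  [-0.6,0.15,-0.72,0,0,0,0],
  [-0.6,0.15,-0.72,0.25,0,0,0],
  [-0.6,0.15,-0.72,0.5,0,0,0],
  [-0.6,0.15,-0.72,0.5,0,0,0],
])

```text
clock: 12.98
position: [0.44, -0.1717, 0.085]
tool_rot: [-3.14, 0.002, 0.201]
force: [-0.5, 0.1, 0.1]
grip_width: 0.0314
```

Run:
```python
from h import *
from workcell import cams,telemetry
st()
goto([.4405,-.1704,.063],yaw=.201)
c=cams.get_calibration("wrist");im=cams.grab_frame("wrist")
big=cv2.resize(im[100:290,150:370],None,fx=3.6,fy=3.1,interpolation=cv2.INTER_CUBIC)
def P(X):
    p=proj(c,X); return (int((p[0]-150+.5)*3.6),int((p[1]-100+.5)*3.1))
s=telemetry.observe();R=Ro.from_euler('xyz',s['tool_rot'])
for z,r,col in ((.043,.0187,(0,0,255)),(.029,.0187,(0,200,0))):
    cv2.polylines(big,[np.array([P((.4408+r*np.cos(a),-.1703+r*np.sin(a),z)) for a in np.linspace(0,6.28,40)])],True,col,1)
for z in (.026,.007):
    cv2.polylines(big,[np.array([P(s['position']+R.apply([.0167*np.cos(a),.0167*np.sin(a),z])) for a in np.linspace(0,6.28,40)])],True,(255,255,0),1)
cv2.imwrite("pics/w12.png",big)
```

```text
12.97 q [-0.25  0.69  0.68  2.14 -0.8   0.59 -0.34] p [ 0.44   -0.1717  0.085 ] r [-3.14e+00  2.00e-03  2.01e-01] F [-0.5  0.1  0.1] w 0.0314
delta [ 0.005 -0.008  0.147] turn [-0.002  0.003  0.   ] dist 0.022
```

View pics/w12.png

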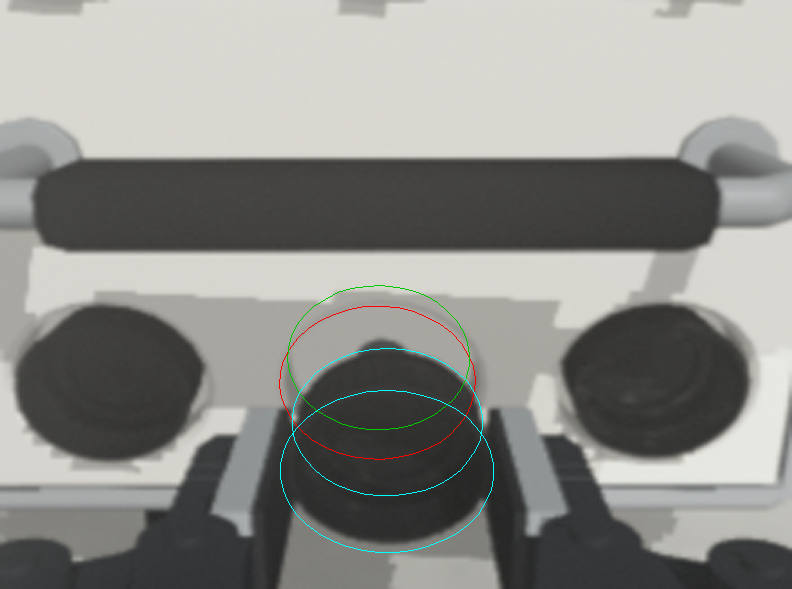

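Call:
arm_command([
  [-0.6,0,-0.003,0.07,0,0,0],
  [-0.6,0,-0.003,0.13,0,0,0],
  [-0.6,0,-0.003,0.13,0,0,0],
])

```text
clock: 13.4
position: [0.4406, -0.1714, 0.0658]
tool_rot: [-3.141, 0.0, 0.202]
force: [-0.5, -0.9, 0.5]
grip_width: 0.032
```

Run:
```python
from h import *
from workcell import cams
st();goto([.44,-.171,.0625],yaw=.201)
cv2.imwrite("pics/w13.png",cv2.resize(cams.grab_frame("wrist")[180:290,150:370],None,fx=3.6,fy=3.6))
```

```text
13.4 q [-0.22  0.71  0.64  2.15 -0.84  0.55 -0.31] p [ 0.4406 -0.1714  0.0658] r [-3.141  0.     0.202] F [-0.5 -0.9  0.5] w 0.032
delta [-0.004 -0.003  0.022] turn [-0.     0.     0.001] dist 0.003
```

View pics/w13.png

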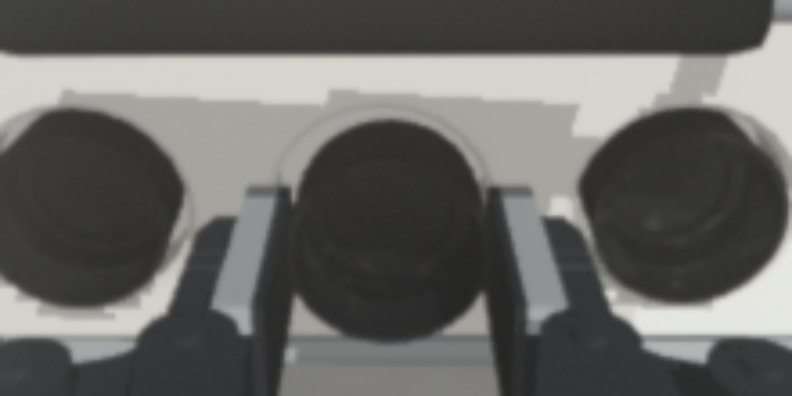

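Call:
arm_command([
  [-0.6,0,-0.003,0.02,0,0,0],
  [-0.6,0,-0.003,0.02,0,0,0],
  [-0.11,0,-0.003,0.02,0,0,0],
  [-0.11,0,-0.003,0.02,0,0,0],
  [-0.11,0,-0.003,0.02,0,0,0],
])

```text
clock: 14.08
position: [0.4407, -0.171, 0.0631]
tool_rot: [3.142, -0.0, 0.202]
force: [0.9, 0.4, 0.5]
grip_width: 0.0382
```

Call:
arm_command([
  [-0.11,0,0,-0.2,0,0,0],
  [-0.11,-0.1,0,-0.5,0,0,0],
  [0,-0.3,0,-0.8,0,0,0],
  [0,-0.3,0,-0.8,0,0,0],
  [0,-0.3,0,-0.8,0,0,0],
])

```text
clock: 14.7
position: [0.3971, -0.1795, 0.1828]
tool_rot: [-3.141, -0.001, 0.203]
force: [-0.3, 0.4, -0.9]
grip_width: 0.043
```

Run:
```python
from h import *
from workcell import cams
st();c=cams.get_calibration("wrist");im=cams.grab_frame("wrist")
np.save("c14.npy",c,allow_pickle=True);cv2.imwrite("pics/w14.png",im)
cv2.imwrite("pics/s14.png",cv2.resize(cams.grab_frame("scene")[160:270,190:330],None,fx=5,fy=5))
for ce,s in dark(im,75,150):
    if ce[1]<240: print(ce.round(1),s,atz(c,*ce,0.047).round(4),atz(c,*ce,0.088).round(4))
```

```text
14.7 q [-0.4   0.49  0.93  2.17 -0.59  0.75 -0.46] p [ 0.3971 -0.1795  0.1828] r [-3.141e+00 -1.000e-03  2.030e-01] F [-0.3  0.4 -0.9] w 0.043
[256.9  23.7] [ 238    1   39   47 1371] [ 0.5389 -0.1509  0.047 ] [ 0.529 -0.153  0.088]
[316.8  24. ] [ 298    1   39   47 1410] [ 0.5489 -0.2012  0.047 ] [ 0.5375 -0.1954  0.088 ]
[197.   24.3] [ 178    2   39   46 1397] [ 0.5282 -0.1008  0.047 ] [ 0.52   -0.1108  0.088 ]
[ 10.  104.5] [   0   51   34  132 1851] [0.4284 0.0615 0.047 ] [0.4358 0.0261 0.088 ]
[256.6  83. ] [ 199   75  116   17 1933] [ 0.4927 -0.1601  0.047 ] [ 0.4901 -0.1608  0.088 ]
[204.2 140.6] [188 125  34  33 884] [ 0.4316 -0.1205  0.047 ] [ 0.4385 -0.1274  0.088 ]
[258.  140.6] [242 124  33  34 845] [ 0.4421 -0.1717  0.047 ] [ 0.4474 -0.1705  0.088 ]
[310.3 139.9] [294 124  34  33 883] [ 0.4529 -0.2212  0.047 ] [ 0.4565 -0.2123  0.088 ]
```

View pics/w14.png

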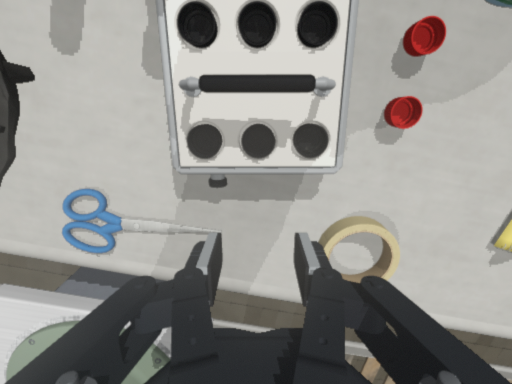

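View pics/s14.png

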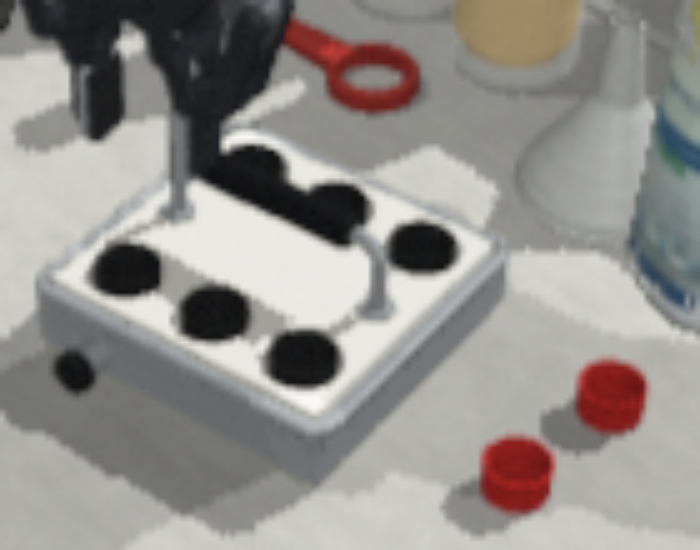

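Both caps sit flush like seated_4: the front row is at (204,141), (258,141) and (310,140), all the same size. The handle is at (257,83). Next I turn back and grip the handle.

Call:
arm_command([
  [0,0.2,0,0,0,0,-0.23],
  [0,0.4,-0.05,0,0,0,-0.46],
  [0,0.6,-0.05,0,0,0,-0.7],
  [0,0.63,-0.05,0,0,0,-0.93],
  [0,0.63,-0.05,0,0,0,-1],
])

```text
clock: 15.42
position: [0.488, -0.1535, 0.1819]
tool_rot: [-3.14, 0.001, 0.992]
force: [-0.6, 0.3, 0.3]
grip_width: 0.0425
```

Call:
arm_command([
  [0,0,0,0,0,0,-0.23],
  [0,0,0,0,0,0,-0.46],
  [0,0,0,0,0,0,-0.7],
  [0,0,0,0,0,0,-0.93],
  [0,0,0,0,0,0,-1],
  [0,0,0,0,0,0,-1],
])

```text
clock: 16.18
position: [0.4876, -0.1537, 0.1822]
tool_rot: [-3.14, -0.001, 1.772]
force: [-0.4, -0.6, 0.4]
grip_width: 0.0429
```

Run:
```python
from h import *
st();goto([.4903,-.1607,.13],yaw=1.772);goto([.4903,-.1607,.08],yaw=1.772)
```

```text
16.18 q [-0.14  0.47  0.44  1.98 -0.29  0.76  0.67] p [ 0.4876 -0.1537  0.1822] r [-3.140e+00 -1.000e-03  1.772e+00] F [-0.4 -0.6  0.4] w 0.0429
delta [-0.05   0.009  0.348] turn [-0.002 -0.001 -0.   ] dist 0.053
delta [-0.05   0.009  0.681] turn [-0.002 -0.001 -0.   ] dist 0.102
```

Call:
arm_command([
  [0,-0.05,0.009,0.15,-0.002,0,0],
  [0,-0.05,0.009,0.35,-0.002,0,0],
  [0,-0.05,0.009,0.35,-0.002,0,0],
])

```text
clock: 16.55
position: [0.4894, -0.1605, 0.1288]
tool_rot: [-3.139, -0.001, 1.771]
force: [-0.4, -0.4, 1.2]
grip_width: 0.043
```

Run:
```python
from h import *
from workcell import cams,telemetry
st();goto([.4903,-.1607,.08],yaw=1.772)
cv2.imwrite("pics/w15.png",cams.grab_frame("wrist"))
```

```text
16.55 q [-0.09  0.56  0.39  2.   -0.34  0.64  0.73] p [ 0.4894 -0.1605  0.1288] r [-3.139e+00 -1.000e-03  1.771e+00] F [-0.4 -0.4  1.2] w 0.043
delta [-0.003  0.006  0.325] turn [-0.003 -0.002 -0.001] dist 0.049
```

View pics/w15.png

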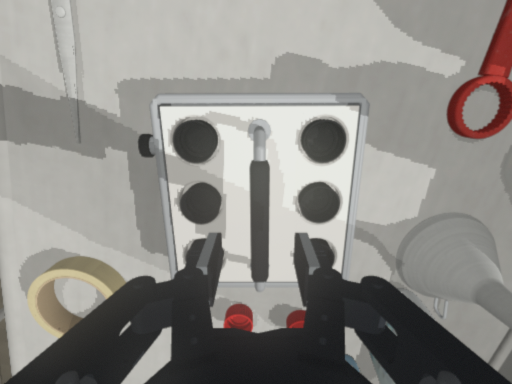

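The handle at (260,220) lies centred between the jaws. Descending and gripping.

Call:
arm_command([
  [0,-0.003,0.006,0.15,-0.003,0,0],
  [0,-0.003,0.006,0.32,-0.003,0,0],
  [0,-0.003,0.006,0.32,-0.003,0,0],
  [0,-0.003,0.006,0.32,-0.003,0,0],
])

```text
clock: 17.1
position: [0.4921, -0.1612, 0.0838]
tool_rot: [3.137, 0.001, 1.772]
force: [-0.5, 0.0, -0.3]
grip_width: 0.0426
```

Call:
arm_command([
  [-1,0,0,0,0,0,0],
  [-1,0,0,0,0,0,0],
  [-1,0,0,0,0,0,0],
  [-1,0,0,0,0,0,0],
  [-1,0,0,0,0,0,0],
  [-1,0,0,0,0,0,0],
], newtons=80)

```text
clock: 17.85
position: [0.4919, -0.1611, 0.0836]
tool_rot: [3.137, 0.0, 1.773]
force: [-3.3, 1.2, 14.4]
grip_width: 0.0112
```

Run:
```python
from h import *
from workcell import cams,telemetry
st();goto([.4903,-.1607,.08],yaw=1.772)
cv2.imwrite("pics/s16.png",cv2.resize(cams.grab_frame("scene")[150:270,190:340],None,fx=5,fy=5))
```

```text
17.85 q [-0.04  0.64  0.34  2.02 -0.39  0.54  0.77] p [ 0.4919 -0.1611  0.0836] r [3.137 0.    1.773] F [-3.3  1.2 14.4] w 0.0112
delta [ 0.004 -0.01   0.024] turn [0.006 0.    0.001] dist 0.004
```

View pics/s16.png

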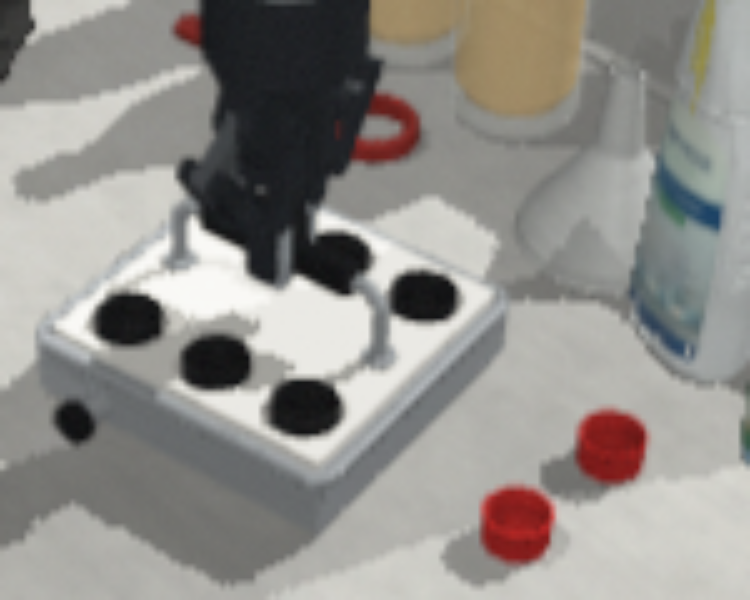

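Call:
arm_command([
  [-1,0,0,-0.04,0,0,0],
  [-1,0,0,-0.08,0,0,0],
  [-1,0,0,-0.12,0,0,0],
  [-1,0,0,-0.16,0,0,0],
])

```text
clock: 18.4
position: [0.4915, -0.161, 0.107]
tool_rot: [3.138, 0.0, 1.773]
force: [0.4, 0.7, -5.2]
grip_width: 0.0114
```

Run:
```python
from h import *
st();goto([.491,-.161,.15],yaw=1.772)
```

```text
18.4 q [-0.06  0.6   0.37  2.01 -0.37  0.59  0.76] p [ 0.4915 -0.161   0.107 ] r [3.138 0.    1.773] F [ 0.4  0.7 -5.2] w 0.0114
delta [ 0.001 -0.002 -0.287] turn [0.005 0.    0.001] dist 0.043
```

Carrying the weight freely, about 5 N. Continuing up.

Call:
arm_command([
  [-1,0,0,-0.07,0,0,0],
  [-1,0,0,-0.14,0,0,0],
  [-1,0,0,-0.21,0,0,0],
  [-1,0,0,-0.28,0,0,0],
  [-1,0,0,-0.35,0,0,0],
  [-1,0,0,-0.5,0,0,0],
  [-1,0,0,-0.7,0,0,0],
  [-1,0,0,-0.9,0,0,0],
])

```text
clock: 19.4
position: [0.4907, -0.1611, 0.2428]
tool_rot: [3.138, 0.0, 1.772]
force: [1.1, 0.5, -5.3]
grip_width: 0.0114
```

Run:
```python
from h import *
from workcell import cams
st()
cv2.imwrite("pics/s17.png",cams.grab_frame("scene"))
```

```text
19.4 q [-0.17  0.39  0.49  1.91 -0.24  0.89  0.64] p [ 0.4907 -0.1611  0.2428] r [3.138 0.    1.772] F [ 1.1  0.5 -5.3] w 0.0114
```

View pics/s17.png

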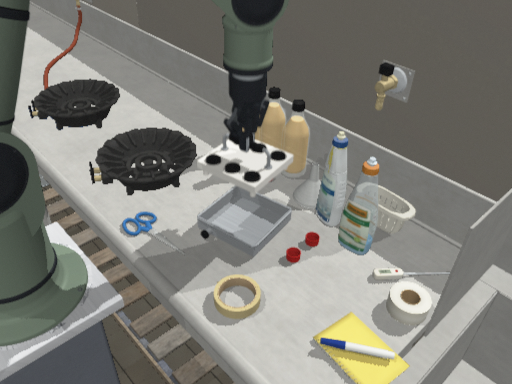

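The carrier hangs level and clear of the pan with all six caps in it. Tipping it about the handle axis.

Call:
arm_command([
  [-1,0,0,-0.04,-0.1,0,0],
  [-1,0,0,-0.08,-0.2,0,0],
  [-1,0,0,-0.12,-0.3,0,0],
  [-1,0,0,-0.16,-0.4,0,0],
  [-1,0,0,-0.2,-0.5,0,0],
  [-1,0,0,-0.2,-0.6,0,0],
])

```text
clock: 20.2
position: [0.4906, -0.1612, 0.272]
tool_rot: [2.664, 0.001, 1.773]
force: [0.7, 1.4, -5.4]
grip_width: 0.0117
```

Run:
```python
from h import *
from workcell import telemetry
st();print(Ro.from_euler('xyz',telemetry.observe()['tool_rot']).as_matrix().round(3))
```

```text
20.2 q [ 0.08  0.18  0.3   2.18 -0.7   0.48  1.15] p [ 0.4906 -0.1612  0.272 ] r [2.664e+00 1.000e-03 1.773e+00] F [ 0.7  1.4 -5.4] w 0.0117
[[-0.2    0.87   0.451]
 [ 0.98   0.178  0.091]
 [-0.001  0.46  -0.888]]
```

Call:
arm_command([
  [-1,0,0.05,0.01,-0.08,0,0],
  [-1,0,0.1,0.02,-0.16,0,0],
  [-1,0,0.15,0.03,-0.24,0,0],
  [-1,0,0.2,0.03,-0.32,0,0],
  [-1,0,0.2,0.03,-0.39,0,0],
  [-1,0,0.2,0.03,-0.39,0,0],
])

```text
clock: 20.95
position: [0.5139, -0.1565, 0.2632]
tool_rot: [2.452, -0.008, 1.779]
force: [0.8, -0.5, -6.8]
grip_width: 0.0115
```

Run:
```python
from h import *
from workcell import telemetry,cams
st();print(Ro.from_euler('xyz',telemetry.observe()['tool_rot']).as_matrix().round(3))
cv2.imwrite("pics/s18.png",cams.grab_frame("scene"));cv2.imwrite("pics/w18.png",cams.grab_frame("wrist"))
```

```text
20.95 q [ 0.81  0.25 -0.48  2.25 -1.25  0.27  1.75] p [ 0.5139 -0.1565  0.2632] r [ 2.452 -0.008  1.779] F [ 0.8 -0.5 -6.8] w 0.0115
[[-0.207  0.756  0.621]
 [ 0.978  0.155  0.138]
 [ 0.008  0.636 -0.771]]
```

View pics/s18.png

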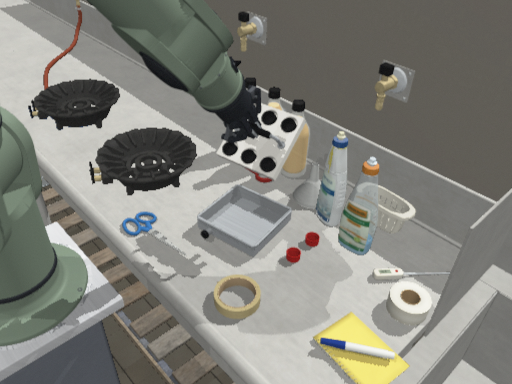

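View pics/w18.png

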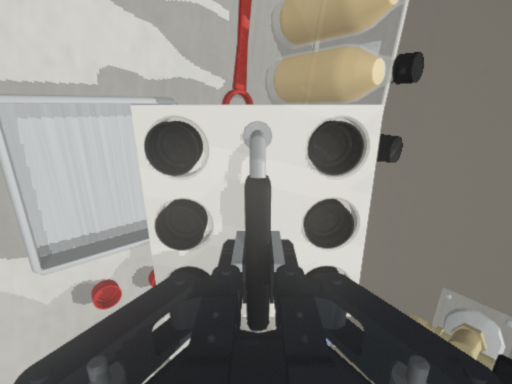

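It is at 39.5° with joint 5 at its limit. I'll raise it, which eases the wrist, and yaw it slightly towards the arm's plane.

Call:
arm_command([
  [-1,0,0.05,-0.09,0,-0.02,0.03],
  [-1,0.01,0.1,-0.18,0,-0.06,0.08],
  [-1,0.02,0.15,-0.27,0,-0.12,0.15],
  [-1,0.03,0.2,-0.36,0,-0.18,0.22],
  [-1,0.03,0.26,-0.45,0,-0.24,0.29],
  [-1,0.03,0.28,-0.54,0,-0.24,0.29],
  [-1,0.03,0.28,-0.54,0,-0.24,0.29],
])

```text
clock: 21.92
position: [0.4947, -0.1562, 0.354]
tool_rot: [2.452, -0.007, 1.485]
force: [0.6, 0.8, -5.5]
grip_width: 0.0113
```

Run:
```python
from h import *
from workcell import telemetry,cams
st();R=Ro.from_euler('xyz',telemetry.observe()['tool_rot']);print(R.as_matrix().round(3))
```

```text
21.93 q [ 0.44 -0.01 -0.18  2.24 -0.48  0.26  0.6 ] p [ 0.4947 -0.1562  0.354 ] r [ 2.452 -0.007  1.485] F [ 0.6  0.8 -5.5] w 0.0113
[[ 0.086  0.768  0.634]
 [ 0.996 -0.071 -0.049]
 [ 0.007  0.636 -0.772]]
```

Call:
arm_command([
  [-1,0,0.05,0.04,-0.02,0,0],
  [-1,0.01,0.1,0.08,-0.05,0,0],
  [-1,0.02,0.15,0.13,-0.08,0,0],
  [-1,0.02,0.2,0.17,-0.12,0,0],
  [-1,0.02,0.2,0.17,-0.12,0,0],
  [-1,0.02,0.2,0.17,-0.12,0,0],
])

```text
clock: 22.68
position: [0.5331, -0.1588, 0.3508]
tool_rot: [2.367, -0.008, 1.484]
force: [-0.0, 0.1, -5.6]
grip_width: 0.0118
```

Run:
```python
from h import *
from workcell import telemetry,cams
st();R=Ro.from_euler('xyz',telemetry.observe()['tool_rot']);print(np.degrees(np.arccos(-R.as_matrix()[2,2])))
for n in("scene","top","wrist"): cv2.imwrite(f"pics/{n}19.png",cams.grab_frame(n))
```

```text
22.68 q [-0.05  0.04  0.32  2.25 -1.01  0.16  1.12] p [ 0.5331 -0.1588  0.3508] r [ 2.367 -0.008  1.484] F [-0.   0.1 -5.6] w 0.0118
44.36772152179051
```

View pics/scene19.png

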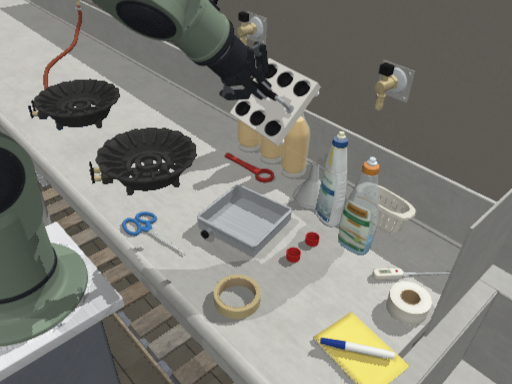

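View pics/wrist19.png

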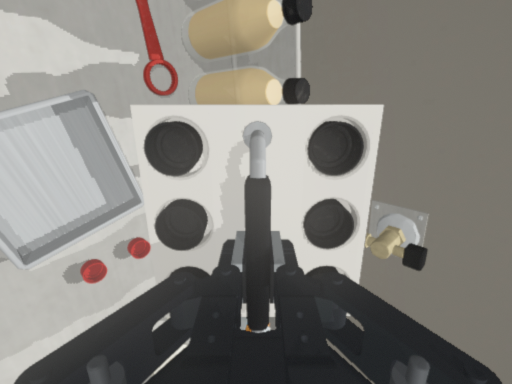

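View pics/top19.png

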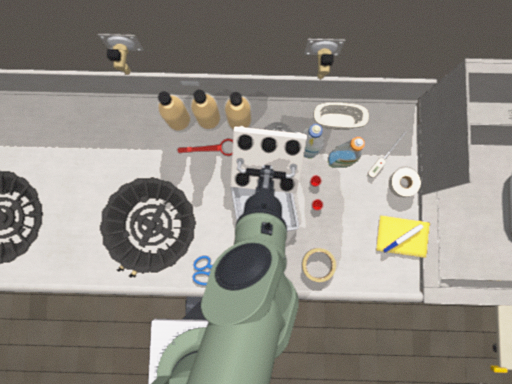

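Tilt is 44.4° and all six caps are in, but joint 6 sits at its limit and the carrier is a bit behind the pan. I'll raise it and draw it back over the pan.

Run:
```python
from h import *
from workcell import telemetry
s=telemetry.observe();print(s['qpos'].round(4))
R=Ro.from_euler('xyz',s['tool_rot'])
for p,dy in (((.515,-.159,.40),-.08),((.48,-.158,.425),-.16)):
    T=Ro.from_euler('z',dy)*R; goto(p,rot=T)
```

```text
[-0.0513  0.0373  0.3096  2.2527 -1.0085  0.1615  1.1148]
delta [-0.023  0.142 -0.319] turn [-0.001 -0.071  0.073] dist 0.052
delta [-0.034  0.092 -0.601] turn [-0.002 -0.142  0.146] dist 0.091
```

Call:
arm_command([
  [-1,-0.01,0.06,-0.1,0.02,-0.01,0.01],
  [-1,-0.02,0.1,-0.2,0.02,-0.04,0.04],
  [-1,-0.02,0.14,-0.32,0.01,-0.07,0.07],
  [-1,-0.03,0.12,-0.42,0,-0.1,0.1],
  [-1,-0.03,0.1,-0.52,0,-0.14,0.15],
  [-1,-0.03,0.09,-0.6,0,-0.14,0.15],
  [-1,-0.03,0.09,-0.6,0,-0.14,0.15],
])

```text
clock: 23.7
position: [0.4788, -0.1594, 0.4262]
tool_rot: [2.367, -0.012, 1.325]
force: [0.2, -0.9, -5.2]
grip_width: 0.0116
```

Run:
```python
from h import *
from workcell import telemetry,cams
st();R=Ro.from_euler('xyz',telemetry.observe()['tool_rot']);print(np.degrees(np.arccos(-R.as_matrix()[2,2])))
goto([.48,-.158,.425])
```

```text
23.7 q [ 0.11 -0.18  0.06  2.22  0.16  0.32 -0.21] p [ 0.4788 -0.1594  0.4262] r [ 2.367 -0.012  1.325] F [ 0.2 -0.9 -5.2] w 0.0116
44.390753252694495
delta [ 0.011 -0.002  0.01 ] turn [0. 0. 0.] dist 0.002
```

Joints now have margin (q6 0.32, q2 -0.18). I'll let it settle and make a final check.

Call:
arm_command([
  [-1,0,0,0,0,0,0],
  [-1,0,0,0,0,0,0],
  [-1,0,0,0,0,0,0],
  [-1,0,0,0,0,0,0],
])

```text
clock: 24.2
position: [0.4795, -0.1584, 0.4255]
tool_rot: [2.368, -0.013, 1.325]
force: [0.2, -0.1, -5.7]
grip_width: 0.012
```

Run:
```python
from h import *
from workcell import telemetry,cams
st();print(abs(telemetry.observe()['qd']).max())
cv2.imwrite("pics/s20.png",cams.grab_frame("scene")); cv2.imwrite("pics/t20.png",cams.grab_frame("top"))
```

```text
24.2 q [ 0.11 -0.18  0.06  2.22  0.17  0.32 -0.22] p [ 0.4795 -0.1584  0.4255] r [ 2.368 -0.013  1.325] F [ 0.2 -0.1 -5.7] w 0.012
0.004312243453623952
```

View pics/s20.png

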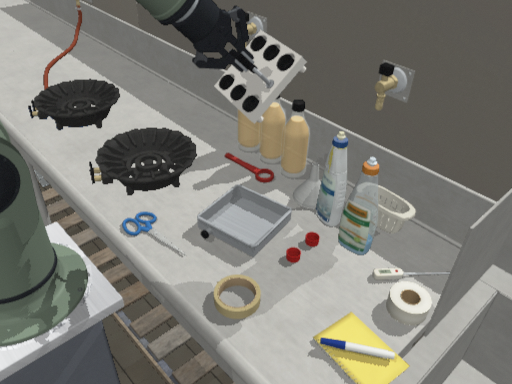

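View pics/t20.png

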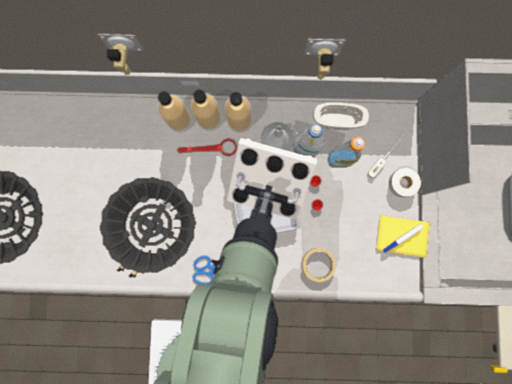

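Run:
```python
import cv2
s=cv2.imread("pics/s20.png");cv2.imwrite("pics/s20c.png",cv2.resize(s[20:130,190:320],None,fx=5,fy=5))
```

```text
(no output)
```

View pics/s20c.png

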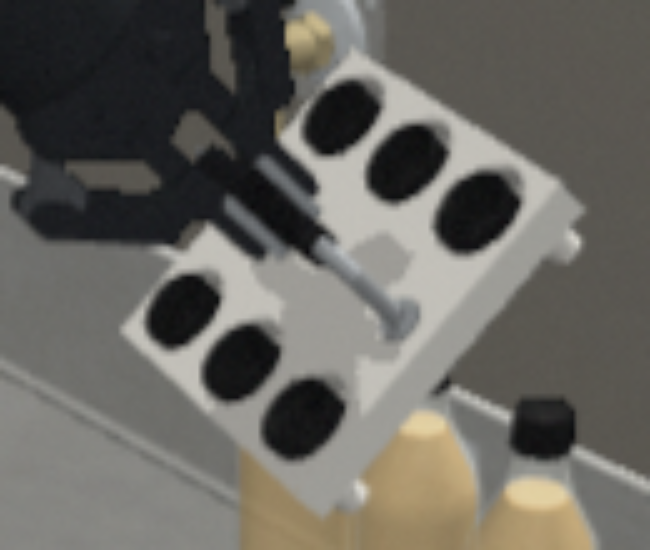

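All six caps sit in their pockets (crop: back row at (342,115), (407,162) and (478,210), front row at (182,308), (240,360) and (302,418)). Handing in.

Run:
```python
from workcell import job
print(job.job_done())
```

```text
the job is handed in; nothing more can be done
None
```

I put the two loose black caps into the two empty pockets (pocket_6, then pocket_5). I then gripped the carrier by its handle at 80 N, drew it level and straight up out of the pan, and tipped it about 44° about the handle. The job was handed in at about 24 s with the carrier held like that.

**Final checks:**
- **Caps:** the last enlarged picture shows all six in their pockets.
- **Hold:** the arm was still. The wrist carried a steady 5.7 N or so, and the fingers stood at 12 mm on the 13 mm handle.
- **Height:** the tool stood at z = 0.426 m, which I work out leaves the carrier's lowest edge about 0.28 m above the pan rim.
- **Other objects:** the bottles, tape roll and red caps look unmoved in the last pictures.

**What went less smoothly:**
- **Tilt:** the first try stopped at 39.5° with joint 5 at its limit, and the second reached 44.4° with joint 6 almost at its limit. I raised the carrier, drew it back over the pan and turned it about 26° from the pan's direction, which left 0.12 rad or more on every joint.
- **Measuring:** one early wrist-camera measurement, taken while the arm was moving, was about 5 mm off the other cameras, and I did not use it. The pictures of the held caps put them about 2 mm off the tool axis. I corrected for that, and both dropped in without resistance.

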